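Fit the cutter insert to the garnish slicer and set its selector lever

TASK

Fit the loose steel cutter insert to the garnish slicer: slide it flat into the slot in the slicer's front, bare end first, until its red line is level with the slot's mouth. Then throw the selector lever on top of the slicer over into the notch marked by the lime-green stud and let go. Leave the other bar things standing where they are.

Things in the scene. Friction and masses are not known exactly. Their poses are not given: they have to be found in the camera images.
- slicer: Garnish slicer, fixed to the table: white housing 230 x 260 mm (x, y), 90 mm high, with a steel top. Origin at table level, 80 mm behind the slotted front face and midway across; x points into the machine (the slot's way in), y to the left, z up.
- slot_mouth (a point): Middle of the slot's lower edge in the slicer's front face, on the aluminium bed, 20 mm above the table. x points into the slot, y to the left, z up. The slot is 68 mm wide, 14 mm high and 75 mm deep. The bed runs on 100 mm in front of the mouth (150 mm wide) as a loading ledge, with two 10 mm high guides that flare out from the mouth over its last 50 mm.
- insert: Loose cutter insert, 0.18 kg: a flat steel plate 120 x 60 x 5 mm (x, y, z) with a red line across it at half length and a black upright grip on its rear half. Origin: underside of the plate at the middle of the red line, so its bare leading end is at x = +60 mm. The grip is a slab 44 mm long (along x), 14 mm thick (along y), centred at x = -36 mm, its top 55 mm above the plate's underside.
- selector (a joint): Angle of the selector lever (rad): 0 in the parked notch at the left end (no stud), growing as the lever swings round anticlockwise seen from above to the right end. Four sprung notches at 0, 0.48, 0.96 and 1.44; between them it must be pushed over a hump (about 4 to 5 N at the knob), near a notch it snaps in.
- selector_pivot (a point): The lever's upright pivot axis, at the slicer's top face, 90 mm above the table.
- selector_knob (a point): Middle of the lever's knob, a black upright cylinder 28 mm in diameter and 52 mm tall (from 16 to 68 mm above the slicer's top), 115 mm from the pivot; this point is 42 mm above the slicer's top. x points outward from the pivot.
- selector_mark (a point): Point on the lever's centre line, 152 mm from the pivot, just beyond the red pointer tip; it stands over a stud when the lever is in that stud's notch.
- stud_lime: Lime-green stud, 20 mm in diameter and 4 mm high, on the slicer's top 152 mm from the pivot, outside the notch it marks. Origin at the centre of its underside. The orange and white studs mark the other two notches; which notch has which varies.
- shot_glass: Bystander: frosted acrylic shot glass, 52 mm across, 65 mm tall, origin under its centre.
- copper_mug: Bystander: dented copper mug, 86 mm across, 90 mm tall, handle to +y, origin under its centre.
- reamer: Bystander: lime-green plastic citrus reamer lying along its x, 150 mm long, 45 mm high, origin under its middle.
- jigger: Bystander: steel jigger, 46 mm across, 100 mm tall, origin under its centre.
- shaker: Bystander: steel cocktail shaker, 86 mm across, 193 mm tall, origin under its centre.
- coasters: Bystander: stack of cork coasters, 96 mm across, 24 mm tall, origin under its centre.

How it is judged:
By the outcome, as a careful person would: the job done as asked, in the order asked, and still so for the second after the job is handed in, with the robot touching nothing.
It also fails if it takes over 61 s, if anything falls off the work surface, if the arm or the gripper's body presses on something with over 40 N, if the wrist force passes 120 N, or if a joint passes its speed limit or range.

ROBOT

A 7-joint arm with a two-finger parallel gripper is mounted at the origin on the work surface. World frame = base frame: x ahead of the robot, y to its left, z up, the work surface at z = 0. Lengths are in m, angles in rad, forces in N, time in s.
With the tool pointing down it reaches from about 0.425 to 1.025 m from the base axis. Payload 9.4 kg.
Tool frame: the origin (TCP) lies between the finger pads; the fingertips stand 17 mm ahead of it and the grasp point (between the pads) lies 2 mm behind it; x points along the fingers, y is the direction in which the jaws open and shut, and the axes are right-handed (so a half turn about x gives the same grasp; the last joint's range is limited). The gripper opens to 93 mm and grips with 3 to 60 N. Pads are 15 mm wide; open, the fingers measure 128 mm over their backs; the gripper's body (75 mm by 188 mm) begins 65 mm behind the grasp point.
Start: joints at [-1.333, 0.599, -0.003, 1.599, 0.002, 0.943, -0.08], TCP at [0.224, 0.689, 0.236] pointing down, gripper open.
Joint ranges: [-2.57, 2.57], [-0.35, 1.97], [-1.29, 1.29], [0.11, 2.56], [-1.05, 4.19], [0.11, 1.86], [-2.63, 2.63]. Speed limits (rad/s): [2.22, 2.22, 3.01, 3.01, 3.14, 3.14, 3.14].

INTERFACE

Orientations are given as a rotation vector (axis times angle).
In Python, from workcell import manip gives the robot as it stands.
- The arm moves only by the shell command python3 -m creep 'ROWS' [FORCE]. ROWS is JSON, a list of rows, each an object of numbers: "hand": the gripper's target within -1 to 1 (shut at 1, half-way at 0, fully open at -1); "x", "y", "z": the shift along the tool's x, y, z in mm; "yaw": the turn about the tool's x in rad. In form: [{"hand": .., "x": .., "y": .., "z": .., "yaw": ..}, ...]. A call has 1 to 20 rows; each row is the pose to reach, as a shift and turn from the pose commanded when the call began, along the tool's axes at that moment; what a row does not reach only later rows make up. A row lasts 1/8 s, in which the tool goes at most 62.5 mm and 10.7 degrees, less where a joint would pass 70% of its speed; a pose out of reach is approached as far as the arm can. A call with a gripper value outside its range is refused whole. The fingers move at their own pace and stop on an object; FORCE is the grip in N (left out, the last holds). Time passes only in rows, so rows that repeat a pose let the fingers close. It gives the time, the measured TCP pose, the force and the opening at its end, in the units of the state.
- manip.observe(): the state, without advancing time (a new reading comes with each control period).
- manip.get_image(name): name is "side" or "top" or "wrist"; returns the picture (384x512x3 uint8, red, green, blue); there is no depth.
- manip.calibration(name): a dict with "vertical_fov" (degrees; the focal length in pixels is half the picture's height over the tangent of half this angle, whatever the lens; pixels are square), "cx", "cy" (the principal point, pixels), "k1" (the pictures are not rectified: a ray, as slopes to the right and down, at radius r is drawn at 1 + k1 r^2 times it, then the intrinsics apply), "rvec" (rotation vector, rad) and "tvec" (3), from world to camera coordinates, as OpenCV has them. Camera axes: x right, y down, z forward; pixel columns grow to the right and rows downward; lengths in m; the calibration is good to about 2 mm. A picture is of the moment at which its call begins: read the wrist's pose just before it. calibration takes no time and is no camera call; for the wrist camera it gives the pose at the moment of the call.
- manip.finish_job(): hands the job in, once; it reports no verdict.
The state is a dict: "t": time; "q": joint angles; "qd": joint speeds; "joint_efforts": joint torques, N m; "ee_pos": TCP position; "tool_rot": TCP orientation; "ft_force": force on the tool from outside, world axes, zero at the start; "torque": the same for the moment, N m; "opening": opening from 0.0 (shut) to 1.0 (fully open).
Only numpy, scipy, OpenCV 4.12 (cv2) and the standard library are available. Lean on these libraries where they do the work, as an engineer would, in place of code of your own. Each camera call takes 0.05 s, during which the arm holds its last target.

## Working session

There is one attempt and no reset: what is moved stays moved. The work goes in short steps, Python scripts to look and compute and a shell command to move; the robot and the scene stay as the last step left them, time stands still between calls to the robot, and variables do not carry over. Pictures are saved under pics/ and viewed, and the job is handed in when it is done.

```bash
ls; mkdir -p pics
python3 - <<'E'
from workcell import manip
import cv2
s=manip.observe();print({k:s[k] for k in('t','q','ee_pos','tool_rot','ft_force','opening')})
for n in("side","top","wrist"):
    print(n,manip.calibration(n))
    cv2.imwrite(f"pics/{n}0.png",manip.get_image(n)[:,:,::-1])
E
```

```text
pics
{'t': 0.0, 'q': array([-1.33270593,  0.60009466, -0.00253902,  1.60011362,  0.00182471,
        0.94291338, -0.07982079]), 'ee_pos': array([0.22435404, 0.68893121, 0.23478784]), 'tool_rot': array([ 0.24581355,  1.55672228, -0.24821774]), 'ft_force': array([ 0.03722145, -0.2997845 , -0.24597546]), 'opening': 1.0022042578761063}
side {'vertical_fov': 42.84804070500062, 'cx': 264.4828106515206, 'cy': 191.69398536656638, 'k1': -0.09444848856833467, 'rvec': array([ 0.18893709, -2.65060237,  1.5039669 ]), 'tvec': array([0.50390451, 0.15159942, 1.87108579])}
top {'vertical_fov': 46.08954436737805, 'cx': 259.7304044047883, 'cy': 191.73120742680427, 'k1': -0.05820302614978389, 'rvec': array([ 2.17537621, -2.13227118,  0.17552797]), 'tvec': array([-0.04832708,  0.49202035,  1.37589017])}
wrist {'vertical_fov': 70.45439661744791, 'cx': 253.46957596920254, 'cy': 195.4086249906019, 'k1': -0.0069426371037977505, 'rvec': array([-2.33517032, -1.69526703, -0.25773613]), 'tvec': array([-0.72364704, -0.03481775,  0.3915185 ])}
```

View pics/side0.png

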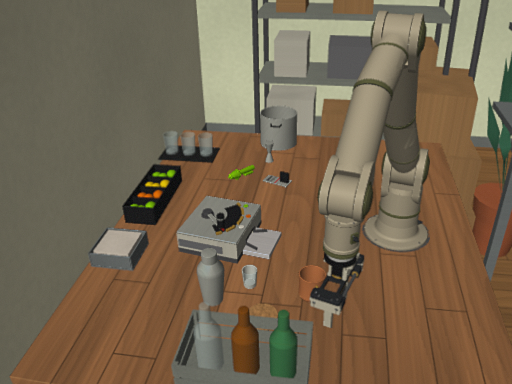

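View pics/top0.png

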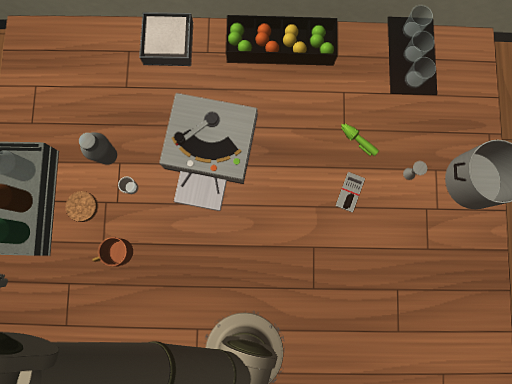

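View pics/wrist0.png

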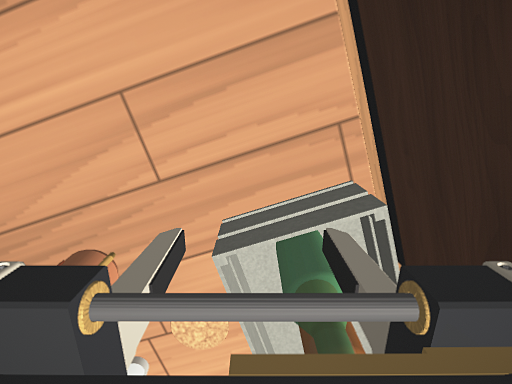

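```bash
cat > h.py <<'E'
import numpy as np, cv2
from workcell import manip
from scipy.spatial.transform import Rotation as R
def cam(c):
    f=192/np.tan(np.radians(c['vertical_fov'])/2)
    K=np.array([[f,0,c['cx']],[0,f,c['cy']],[0,0,1]]);D=np.array([c['k1'],0,0,0,0.])
    return K,D
def proj(P,c):
    K,D=cam(c);return cv2.projectPoints(np.float64(P).reshape(-1,1,3),c['rvec'],c['tvec'],K,D)[0].reshape(-1,2)
def ray(px,c):
    K,D=cam(c);u=cv2.undistortPoints(np.float64(px).reshape(-1,1,2),K,D).reshape(-1,2)
    M=R.from_rotvec(c['rvec']).as_matrix();d=np.c_[u,np.ones(len(u))]@M
    return -M.T@c['tvec'],d
def back(px,z,c):
    o,d=ray(px,c);return o+d*((np.asarray(z)-o[2])/d[:,2])[:,None]
def zoom(src,dst,x0,y0,w,h,k):
    im=cv2.imread(src)[y0:y0+h,x0:x0+w];cv2.imwrite(dst,cv2.resize(im,None,fx=k,fy=k,interpolation=cv2.INTER_CUBIC))
E
python3 - <<'E'
from h import *
zoom("pics/top0.png","pics/zt_sl.png",150,85,120,130,5 and 4.6)
zoom("pics/top0.png","pics/zt_in.png",325,165,50,50,11)
E
```

```text
(no output)
```

View pics/zt_sl.png

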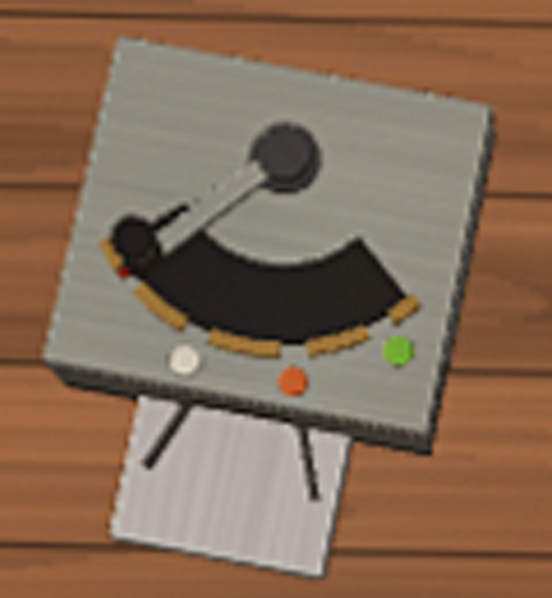

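View pics/zt_in.png

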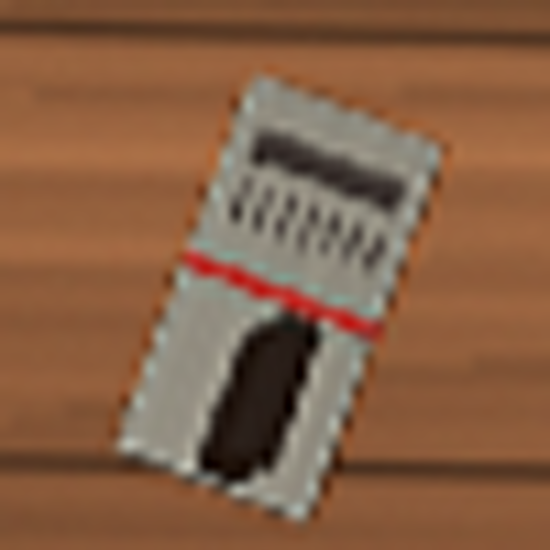

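```bash
cat >> h.py <<'E'
def unz(p,x0,y0,k): return (np.float64(p)+.5)/k-.5+[x0,y0]
def fit(local,px,c):
    from scipy.optimize import least_squares
    local=np.float64(local);px=np.float64(px)
    w=back(px,local[:,2],c)
    def T(p):
        cs,sn=np.cos(p[2]),np.sin(p[2]);return np.c_[p[0]+cs*local[:,0]-sn*local[:,1],p[1]+sn*local[:,0]+cs*local[:,1],local[:,2]]
    best=None
    for y in np.arange(-3,3,.7):
        r=least_squares(lambda p:(proj(T(p),c)-px).ravel(),[*w[:,:2].mean(0),y])
        if best is None or r.cost<best.cost:best=r
    return best.x,(proj(T(best.x),c)-px)
E
python3 - <<'E'
from h import *
c=manip.calibration("top")
sl=unz([(118,40),(493,105),(430,435),(45,360),(110,538),(322,578)],150,85,4.6)
L=[(.15,.13,.09),(.15,-.13,.09),(-.08,-.13,.09),(-.08,.13,.09),(-.18,.075,.02),(-.18,-.075,.02)]
p,r=fit(L,sl,c);print("slicer",p,np.degrees(p[2]),r.round(2).tolist())
ins=unz([(258,73),(443,150),(303,521),(118,450),(185,260),(382,333)],325,165,11)
L=[(.06,.03,.005),(.06,-.03,.005),(-.06,-.03,.005),(-.06,.03,.005),(0,.03,.005),(0,-.03,.005)]
p,r=fit(L,ins,c);print("ins",p,np.degrees(p[2]),r.round(2).tolist())
k=unz([(285,150)],150,85,4.6)
print("pivot@.1",back(k,[.11],c))
print("knob top", back(unz([(135,240)],150,85,4.6),[.158],c))
st=unz([(184,360),(293,381),(398,351)],150,85,4.6);print(back(st,[.094]*3,c))
for n,px in dict(shot=(128,186),mug=(116,252),coast=(81,206),shaker=(98,148),reamer=(360,140),jig=(412,172)).items():print(n,back([px],[.03],c)[0])
s=manip.observe();print(R.from_rotvec(s['tool_rot']).as_matrix())
E
```

```text
slicer [ 0.62266154  0.12848373 -0.16758888] -9.602135357473687 [[-0.16, -1.04], [0.38, -0.03], [-0.1, 0.04], [-0.56, 0.47], [-0.07, 0.14], [0.53, 0.35]]
ins [ 0.5042858  -0.3300305  -0.36158162] -20.717100743131276 [[-0.15, -0.05], [0.29, -0.21], [0.4, 0.33], [-0.24, -0.16], [0.12, -0.08], [-0.42, 0.18]]
pivot@.1 [[0.70764986 0.11327132 0.11      ]]
knob top [[0.631362   0.20119107 0.158     ]]
[[0.56806672 0.17611246 0.094     ]
 [0.55555509 0.1040165  0.094     ]
 [0.57718185 0.03566667 0.094     ]]
shot [0.50315661 0.37628454 0.03      ]
mug [0.2964108  0.40138203 0.03      ]
coast [0.43663291 0.52069144 0.03      ]
shaker [0.62381359 0.48030753 0.03      ]
reamer [ 0.66913278 -0.35848314  0.03      ]
jig [ 0.56815304 -0.52545883  0.03      ]
[[-2.35494415e-04  3.09554167e-01  9.50881781e-01]
 [-1.14087223e-03  9.50881106e-01 -3.09554230e-01]
 [-9.99999321e-01 -1.15773291e-03  1.29234562e-04]]
```

```bash
cat >> h.py <<'E'
def to(*pts):
    s=manip.observe();M=R.from_rotvec(s['tool_rot']).as_matrix()
    h=np.arctan2(M[1,2],M[0,2])
    for x,y,z,hd in pts:
        d=(M.T@(np.array([x,y,z])-s['ee_pos']))*1000
        print("x %.1f y %.1f z %.1f yaw %.3f"%(*d,-(np.radians(hd)-h)))
E
python3 - <<'E'
from h import *
to((.5,.2,.235,-20.7),(.4706,-.3173,.2,-20.7))
E
```

```text
x 0.5 y -379.7 z 413.5 yaw 0.047
x 36.1 y -880.6 z 545.7 yaw 0.047
```

```bash
python3 -m creep '[{"hand":-1,"x":0,"y":-42,"z":46,"yaw":0.01},{"hand":-1,"x":0,"y":-84,"z":92,"yaw":0.02},{"hand":-1,"x":0,"y":-126,"z":138,"yaw":0.03},{"hand":-1,"x":0,"y":-168,"z":184,"yaw":0.04},{"hand":-1,"x":0,"y":-210,"z":230,"yaw":0.047},{"hand":-1,"x":0,"y":-252,"z":276,"yaw":0.047},{"hand":-1,"x":0,"y":-294,"z":322,"yaw":0.047},{"hand":-1,"x":0,"y":-336,"z":368,"yaw":0.047},{"hand":-1,"x":0,"y":-380,"z":413,"yaw":0.047},{"hand":-1,"x":0,"y":-435,"z":428,"yaw":0.047},{"hand":-1,"x":5,"y":-490,"z":442,"yaw":0.047},{"hand":-1,"x":10,"y":-546,"z":457,"yaw":0.047},{"hand":-1,"x":15,"y":-600,"z":472,"yaw":0.047},{"hand":-1,"x":20,"y":-657,"z":487,"yaw":0.047},{"hand":-1,"x":25,"y":-713,"z":501,"yaw":0.047},{"hand":-1,"x":30,"y":-770,"z":516,"yaw":0.047},{"hand":-1,"x":36,"y":-825,"z":531,"yaw":0.047},{"hand":-1,"x":36,"y":-881,"z":546,"yaw":0.047},{"hand":-1,"x":36,"y":-881,"z":546,"yaw":0.047},{"hand":-1,"x":36,"y":-881,"z":546,"yaw":0.047}]'
python3 - <<'E'
from h import *
to((.4706,-.3173,.2,-20.7))
im=manip.get_image("wrist");cv2.imwrite("pics/w1.png",im[:,:,::-1])
cv2.imwrite("pics/t1.png",manip.get_image("top")[:,:,::-1])
E
```

```text
t: 2.65
ee_pos: [0.4707, -0.3168, 0.1993]
tool_rot: [0.285, 1.553, -0.284]
ft_force: [1.4, 0.7, -0.1]
opening: 0.997
x -0.7 y -0.5 z 0.1 yaw -0.001
```

View pics/w1.png

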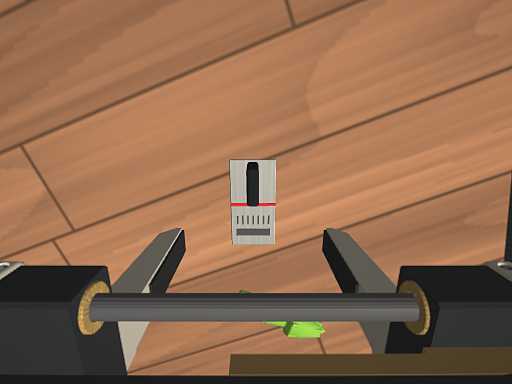

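View pics/t1.png

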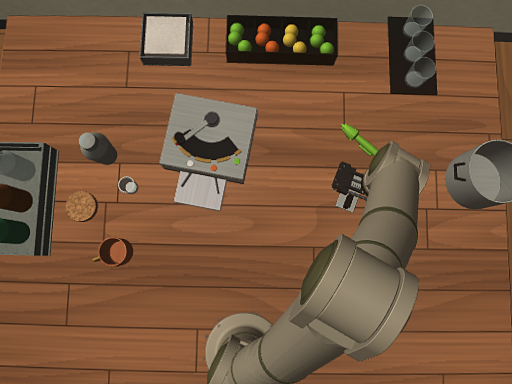

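Run:
```python
from h import *
c=manip.calibration("wrist")
zoom("pics/w1.png","pics/zw1.png",215,145,80,110,5)
L=[(-.06,-.03,.005),(-.06,.03,.005),(.06,-.03,.005),(.06,.03,.005)]
p,r=fit(L,[(230,160),(276,160),(233,243.5),(274.5,243.5)],c);print(p,np.degrees(p[2]),r.round(1).tolist())
s=manip.observe();print(proj(s['ee_pos'],c), -R.from_rotvec(c['rvec']).as_matrix().T@c['tvec'])
```

```text
[ 0.50448351 -0.32887483 -0.35317588] -20.235487076894223 [[-0.5, -0.5], [0.7, -0.9], [-0.7, 1.0], [0.6, 0.7]]
[[254.86335217 252.40714093]] [ 0.39308031 -0.28749616  0.34864727]
```

View pics/zw1.png

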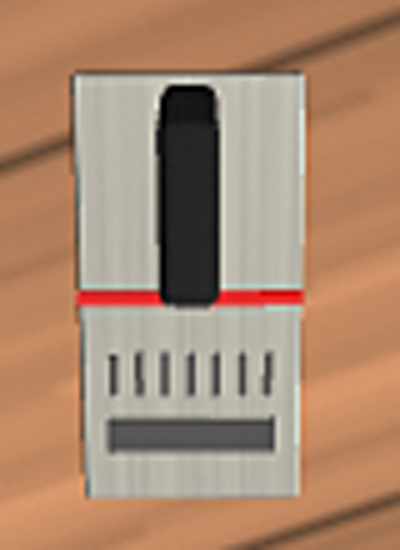

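```bash
python3 -m creep '[{"hand":-1,"x":56,"y":0,"z":0,"yaw":-0.005},{"hand":-1,"x":112,"y":0,"z":0,"yaw":-0.005},{"hand":-1,"x":150,"y":0,"z":0,"yaw":-0.005},{"hand":-1,"x":168,"y":0,"z":0,"yaw":-0.005},{"hand":-1,"x":168,"y":0,"z":0,"yaw":-0.005},{"hand":0.3,"x":168,"y":0,"z":0,"yaw":-0.005},{"hand":1,"x":168,"y":0,"z":0,"yaw":-0.005},{"hand":1,"x":168,"y":0,"z":0,"yaw":-0.005},{"hand":1,"x":168,"y":0,"z":0,"yaw":-0.005},{"hand":1,"x":168,"y":0,"z":0,"yaw":-0.005},{"hand":1,"x":168,"y":0,"z":0,"yaw":-0.005}]' 35
python3 - <<'E'
from h import *
cv2.imwrite("pics/w2.png",manip.get_image("wrist")[:,:,::-1])
s=manip.observe();print(s['ee_pos'],s['opening']*93)
E
```

```text
t: 4.12
ee_pos: [0.4708, -0.3174, 0.0316]
tool_rot: [0.28, 1.553, -0.28]
ft_force: [-0.9, 0.4, 0.3]
opening: 0.403
[ 0.47084804 -0.31737006  0.03159873] 33.95335007601844
```

View pics/w2.png

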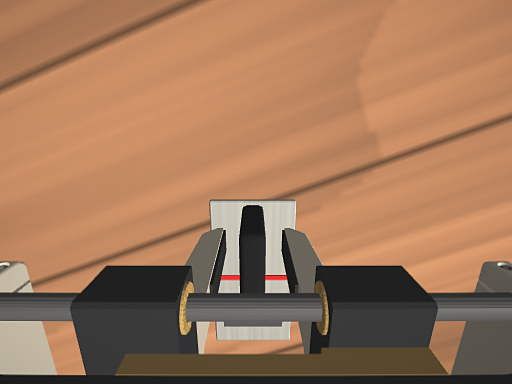

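```bash
python3 -m creep '[{"hand":1,"x":0,"y":0,"z":0,"yaw":0},{"hand":1,"x":0,"y":0,"z":0,"yaw":0},{"hand":1,"x":0,"y":0,"z":0,"yaw":0},{"hand":1,"x":0,"y":0,"z":0,"yaw":0},{"hand":1,"x":0,"y":0,"z":0,"yaw":0},{"hand":1,"x":0,"y":0,"z":0,"yaw":0}]' 35
python3 - <<'E'
from h import *
cv2.imwrite("pics/w3.png",manip.get_image("wrist")[:,:,::-1])
s=manip.observe();print(s['ee_pos'],s['opening']*93)
E
```

```text
t: 4.92
ee_pos: [0.4709, -0.3174, 0.0316]
tool_rot: [0.28, 1.553, -0.28]
ft_force: [0.3, -0.6, -1.7]
opening: 0.151
[ 0.47087768 -0.31739038  0.03159868] 14.092523710257304
```

View pics/w3.png

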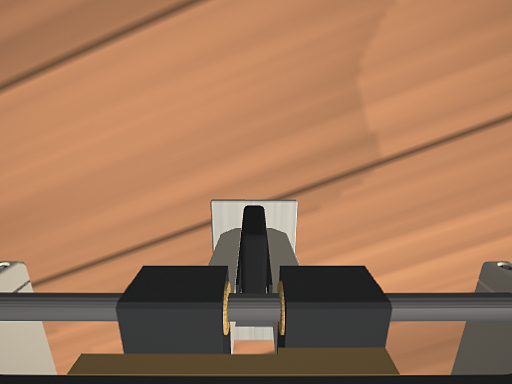

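Run:
```python
from h import *
P=[0.6227,0.1285,-0.1676]
def T(l):
    l=np.float64(l).reshape(-1,3);cs,sn=np.cos(P[2]),np.sin(P[2]);return np.c_[P[0]+cs*l[:,0]-sn*l[:,1],P[1]+sn*l[:,0]+cs*l[:,1],l[:,2]]
top=[(.15,.13,.09),(.15,-.13,.09),(-.08,-.13,.09),(-.08,.13,.09)]
bot=[(x,y,0) for x,y,_ in top]
led=[(-.08,.075,.02),(-.18,.075,.02),(-.18,-.075,.02),(-.08,-.075,.02)]
slot=[(-.08,.034,.02),(-.08,-.034,.02),(-.08,-.034,.034),(-.08,.034,.034)]
for n,src,b in(("side","pics/side0.png",(160,180,140,90)),("top","pics/top0.png",(150,85,120,130))):
    c=manip.calibration(n);k=5.5 if n=="side" else 4.6
    zoom(src,f"pics/o_{n}.png",*b,k);im=cv2.imread(f"pics/o_{n}.png")
    for poly in(top,bot,led,slot):
        q=((proj(T(poly),c)-b[:2]+.5)*k-.5)
        cv2.polylines(im,[np.int32(q*16)],True,(255,0,255),1,cv2.LINE_AA,4)
    cv2.imwrite(f"pics/o_{n}.png",im)
```

```text
(no output)
```

View pics/o_side.png

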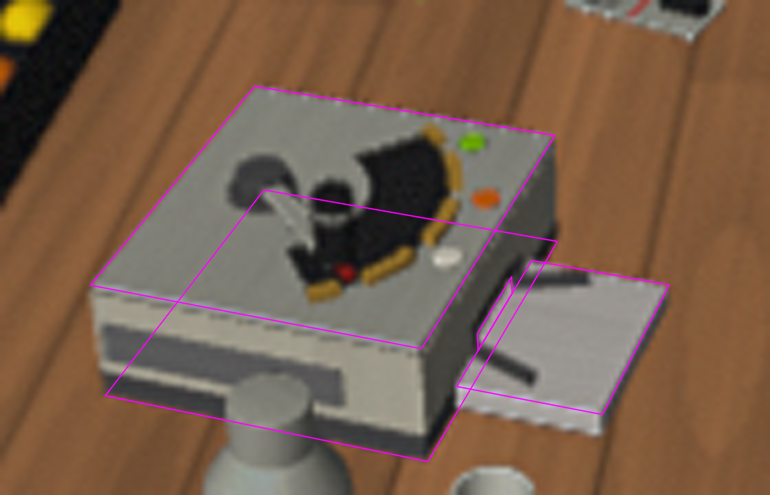

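View pics/o_top.png

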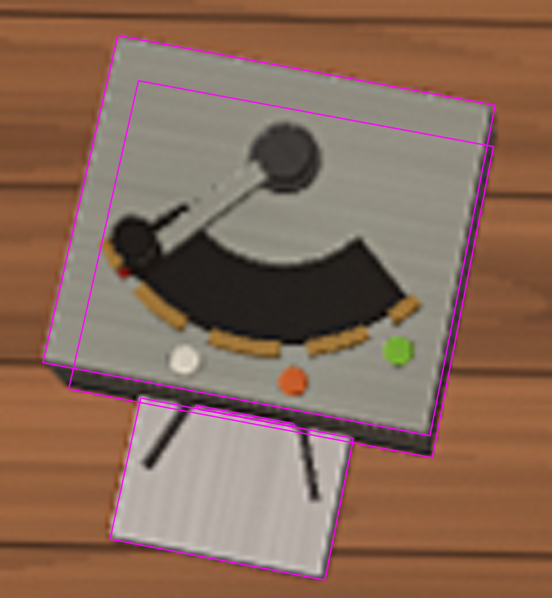

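Run:
```python
from h import *
to((.405,.1653,.16,-9.6),(.405,.1653,.055,-9.6))
```

```text
x -128.4 y 429.3 z -230.4 yaw -0.189
x -23.4 y 429.3 z -230.4 yaw -0.189
```

```bash
python3 -m creep '[{"hand":1,"x":-30,"y":0,"z":0,"yaw":0},{"hand":1,"x":-80,"y":0,"z":0,"yaw":0},{"hand":1,"x":-128,"y":0,"z":0,"yaw":0},{"hand":1,"x":-128,"y":25,"z":-14,"yaw":0},{"hand":1,"x":-128,"y":70,"z":-37,"yaw":-0.02},{"hand":1,"x":-128,"y":115,"z":-62,"yaw":-0.05},{"hand":1,"x":-128,"y":160,"z":-86,"yaw":-0.07},{"hand":1,"x":-128,"y":205,"z":-110,"yaw":-0.09},{"hand":1,"x":-128,"y":250,"z":-134,"yaw":-0.11},{"hand":1,"x":-128,"y":295,"z":-158,"yaw":-0.13},{"hand":1,"x":-128,"y":340,"z":-182,"yaw":-0.15},{"hand":1,"x":-128,"y":385,"z":-206,"yaw":-0.17},{"hand":1,"x":-128,"y":415,"z":-222,"yaw":-0.189},{"hand":1,"x":-128,"y":429,"z":-230,"yaw":-0.189},{"hand":1,"x":-128,"y":429,"z":-230,"yaw":-0.189},{"hand":1,"x":-128,"y":429,"z":-230,"yaw":-0.189}]'
python3 - <<'E'
from h import *
s=manip.observe();c=manip.calibration("wrist")
cv2.imwrite("pics/w4.png",manip.get_image("wrist")[:,:,::-1])
cv2.imwrite("pics/s4.png",manip.get_image("side")[:,:,::-1])
import pickle;pickle.dump((s,c),open("w4.pkl","wb"))
print(s['ee_pos'],s['opening']*93)
zoom("pics/s4.png","pics/zs4.png",160,150,200,140,4)
to((.405,.1653,.055,-9.6))
E
```

```text
t: 6.98
ee_pos: [0.4052, 0.1635, 0.1596]
tool_rot: [0.133, 1.567, -0.134]
ft_force: [-0.2, -0.3, -2.3]
opening: 0.148
[0.40524206 0.16345877 0.15960152] 13.754808043312392
x 104.6 y 1.8 z -0.7 yaw -0.003
```

View pics/w4.png

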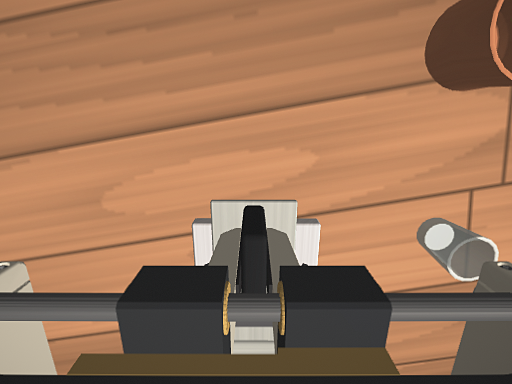

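View pics/zs4.png

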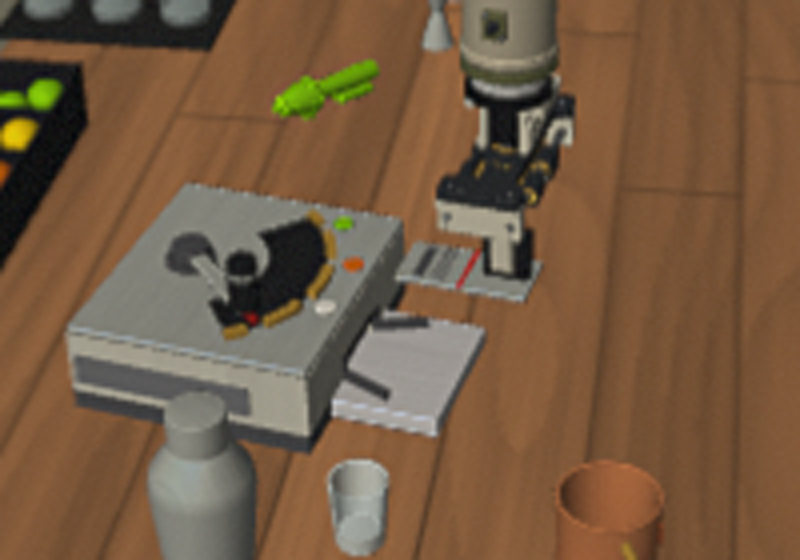

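Run:
```python
from h import *
import pickle
s,c=pickle.load(open("w4.pkl","rb"))
M=R.from_rotvec(s['tool_rot']).as_matrix()
for z in(.131,.133,.135):
    w=back([(212,201),(297,201)],[z,z],c);print(z,((w-s['ee_pos'])@M*1000).round(1).tolist())
```

```text
0.131 [[28.6, -29.4, -23.9], [28.6, 29.2, -23.9]]
0.133 [[26.6, -29.1, -24.6], [26.6, 28.8, -24.5]]
0.135 [[24.6, -28.8, -25.2], [24.6, 28.5, -25.2]]
```

```bash
python3 -m creep '[{"hand":1,"x":45,"y":1.8,"z":-1,"yaw":-0.003},{"hand":1,"x":85,"y":1.8,"z":-1,"yaw":-0.003},{"hand":1,"x":104,"y":1.8,"z":-1,"yaw":-0.003},{"hand":1,"x":104,"y":1.8,"z":-1,"yaw":-0.003},{"hand":1,"x":104,"y":1.8,"z":-1,"yaw":-0.003}]'
python3 - <<'E'
from h import *
s=manip.observe()
cv2.imwrite("pics/s5.png",manip.get_image("side")[:,:,::-1])
cv2.imwrite("pics/t5.png",manip.get_image("top")[:,:,::-1])
print(s['ee_pos'],s['ft_force'])
zoom("pics/s5.png","pics/zs5.png",210,190,100,75,8)
zoom("pics/t5.png","pics/zt5.png",150,130,130,100,6)
to((.5087,.1477,.0535,-9.6))
E
```

```text
t: 7.7
ee_pos: [0.4049, 0.1663, 0.0562]
tool_rot: [0.13, 1.566, -0.13]
ft_force: [0.0, -0.1, -1.9]
opening: 0.145
[0.40491695 0.166348   0.05622063] [ 0.00205969 -0.12424538 -1.85374775]
x 3.2 y -1.8 z 105.3 yaw 0.002
```

View pics/zs5.png

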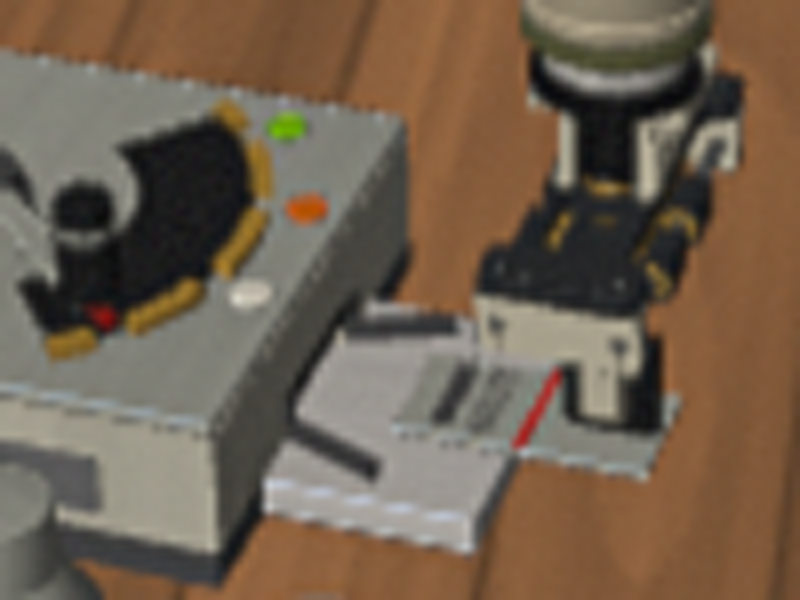

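View pics/zt5.png

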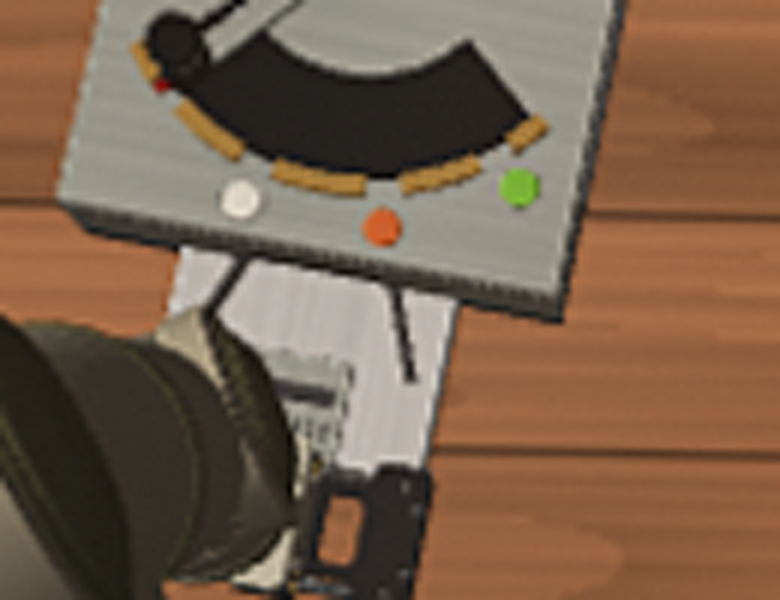

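```bash
python3 -m creep '[{"hand":1,"x":3,"y":-1.8,"z":10,"yaw":0.002},{"hand":1,"x":3,"y":-1.8,"z":24,"yaw":0.002},{"hand":1,"x":3,"y":-1.8,"z":38,"yaw":0.002},{"hand":1,"x":3,"y":-1.8,"z":50,"yaw":0.002},{"hand":1,"x":3,"y":-1.8,"z":60,"yaw":0.002},{"hand":1,"x":3,"y":-1.8,"z":60,"yaw":0.002}]'
python3 - <<'E'
from h import *
s=manip.observe()
cv2.imwrite("pics/s6.png",manip.get_image("side")[:,:,::-1])
zoom("pics/s6.png","pics/zs6.png",210,190,100,75,8)
to((.5087,.1477,.0535,-9.6))
E
```

```text
t: 8.55
ee_pos: [0.4642, 0.1551, 0.0526]
tool_rot: [0.132, 1.566, -0.131]
ft_force: [-0.6, 0.2, -3.1]
opening: 0.149
x -1.0 y 0.2 z 45.9 yaw 0.000
```

View pics/zs6.png

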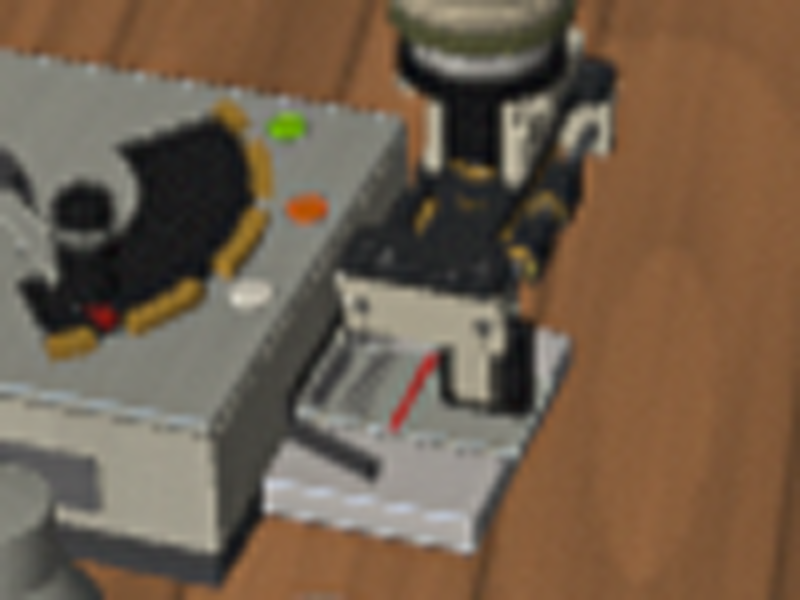

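```bash
python3 -m creep '[{"hand":1,"x":0,"y":0,"z":12,"yaw":0},{"hand":1,"x":0,"y":0,"z":24,"yaw":0},{"hand":1,"x":0,"y":0,"z":35,"yaw":0},{"hand":1,"x":0,"y":0,"z":42,"yaw":0},{"hand":1,"x":0,"y":0,"z":44,"yaw":0},{"hand":1,"x":0,"y":0,"z":44,"yaw":0},{"hand":1,"x":0,"y":0,"z":44,"yaw":0}]'
python3 - <<'E'
from h import *
s=manip.observe();c=manip.calibration("wrist")
cv2.imwrite("pics/s7.png",manip.get_image("side")[:,:,::-1])
cv2.imwrite("pics/w7.png",manip.get_image("wrist")[:,:,::-1])
zoom("pics/s7.png","pics/zs7.png",220,200,60,50,12)
to((.5087,.1477,.0535,-9.6))
M=R.from_rotvec(s['tool_rot']).as_matrix()
w=back([(212,201),(297,201)],[s['ee_pos'][2]-.0266]*2,c);print(((w-s['ee_pos'])@M*1000).round(1).tolist())
E
```

```text
t: 9.48
ee_pos: [0.5064, 0.148, 0.0526]
tool_rot: [0.131, 1.567, -0.131]
ft_force: [0.3, 0.1, -2.5]
opening: 0.148
x -0.9 y 0.0 z 2.2 yaw 0.001
[[26.6, -29.1, -24.6], [26.6, 28.8, -24.5]]
```

View pics/zs7.png

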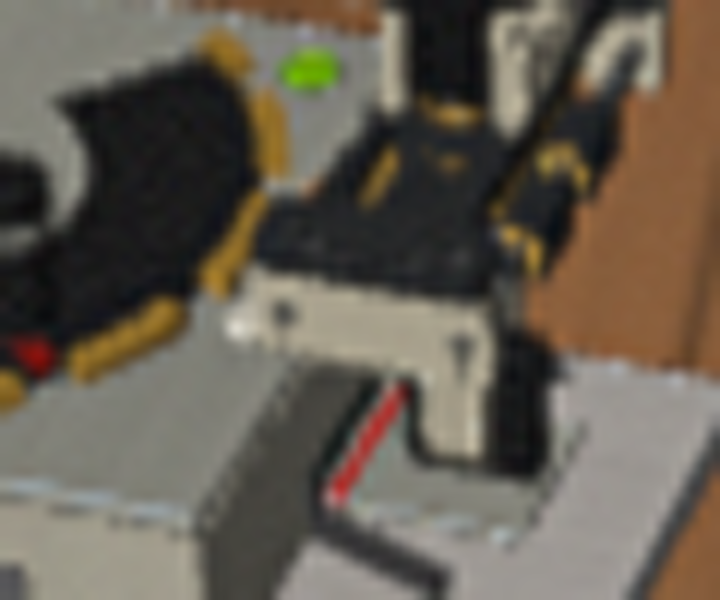

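View pics/w7.png

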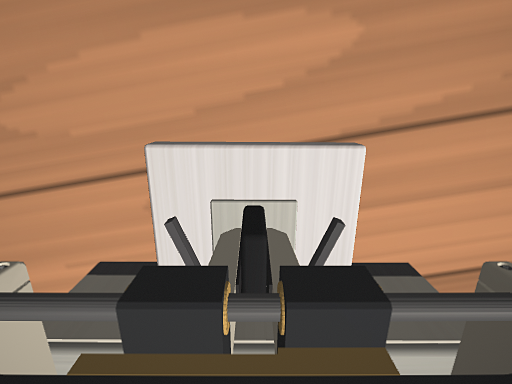

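Run:
```python
from h import *
s=manip.observe();c=manip.calibration("wrist")
M=R.from_rotvec(s['tool_rot']).as_matrix()
w=back([(147,147),(365,147),(147,144),(365,144),(212,201),(297,201)],[.02]*4+[s['ee_pos'][2]-.0266]*2,c);print(((w-s['ee_pos'])@M*1000).round(1).tolist(),w.round(4).tolist())
zoom("pics/w7.png","pics/zw7.png",130,130,250,100,3.2)
# red line & slot mouth in side view
d=np.array([.986,-.1668,0]);y=np.array([.1668,.986,0]);m=np.array([.5438,.1418,.02])
cs=manip.calibration("side");o=s['ee_pos']-[0,0,s['ee_pos'][2]]+d*.0356
f=lambda P:((proj(P,cs)-[220,200]+.5)*12).round(0).tolist()
zt=s['ee_pos'][2]-.0266
print("line pred",f([o+y*.03+[0,0,zt],o+y*.01+[0,0,zt]]),"mouth",f([m+y*.034,m-y*.034,m+y*.034+[0,0,.014]]), "face plane at plate height",f([m+y*.03+[0,0,zt-.02],m+y*.01+[0,0,zt-.02]]))
```

```text
[[32.7, -71.5, -60.4], [32.7, 73.3, -60.3], [32.7, -71.3, -62.3], [32.7, 73.0, -62.3], [26.6, -29.1, -24.6], [26.6, 28.8, -24.5]] [[0.4351, 0.0875, 0.02], [0.4592, 0.2303, 0.02], [0.4332, 0.0881, 0.02], [0.4572, 0.2304, 0.02], [0.4774, 0.1234, 0.026], [0.4871, 0.1805, 0.026]]
line pred [[334.0, 502.0], [356.0, 465.0]] mouth [[323.0, 525.0], [398.0, 400.0], [322.0, 487.0]] face plane at plate height [[327.0, 501.0], [349.0, 464.0]]
```

View pics/zw7.png

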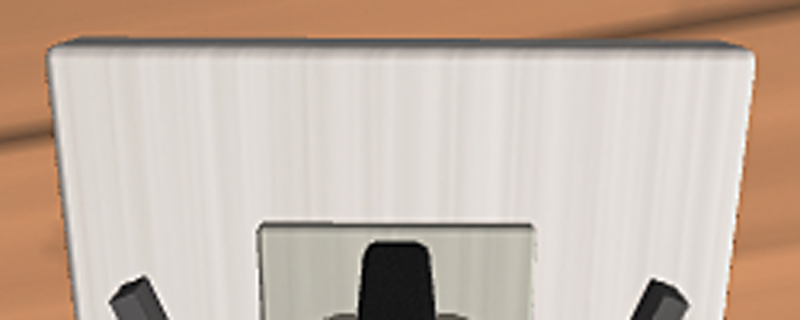

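```bash
python3 -m creep '[{"hand":1,"x":0,"y":0,"z":2.4,"yaw":0},{"hand":1,"x":0,"y":0,"z":2.4,"yaw":0},{"hand":1,"x":0.6,"y":0,"z":2.4,"yaw":0},{"hand":1,"x":1.0,"y":0,"z":2.4,"yaw":0},{"hand":1,"x":1.0,"y":0,"z":2.4,"yaw":0}]'
python3 - <<'E'
from h import *
s=manip.observe()
cv2.imwrite("pics/s8.png",manip.get_image("side")[:,:,::-1])
cv2.imwrite("pics/w8.png",manip.get_image("wrist")[:,:,::-1])
zoom("pics/s8.png","pics/zs8.png",220,200,60,50,12)
zoom("pics/w8.png","pics/zw8.png",130,130,250,100,3.2)
to((.5087,.1477,.0526,-9.6))
E
```

```text
t: 10.2
ee_pos: [0.5091, 0.1476, 0.0516]
tool_rot: [0.131, 1.567, -0.131]
ft_force: [0.1, -0.3, -2.2]
opening: 0.148
x -1.0 y 0.1 z -0.5 yaw 0.001
```

View pics/zs8.png

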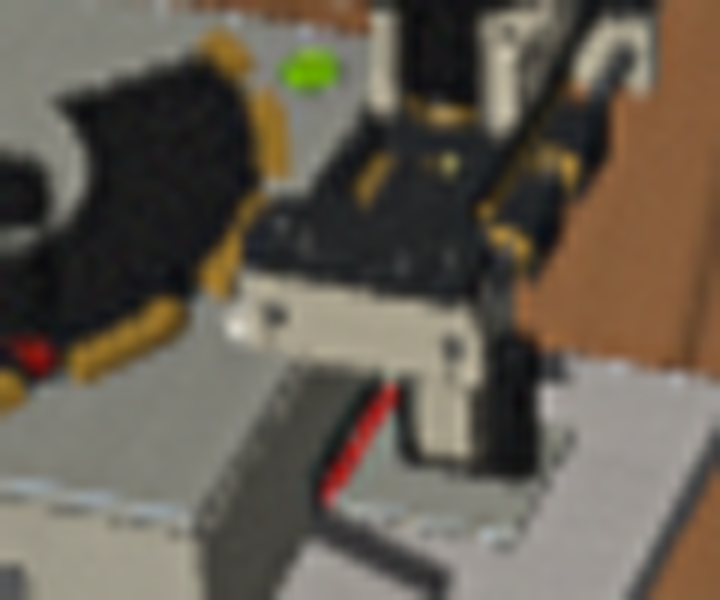

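View pics/zw8.png

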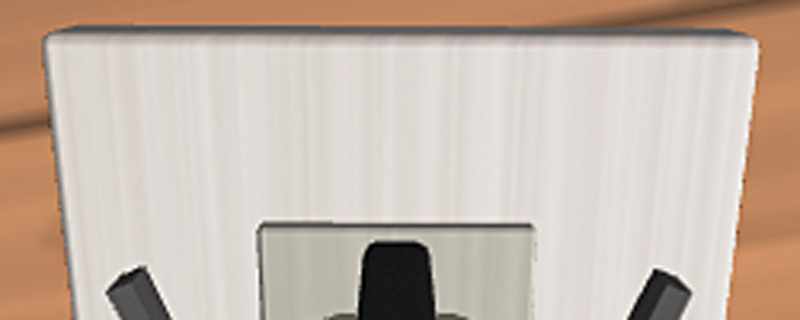

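```bash
python3 -m creep '[{"hand":0.2,"x":0,"y":0,"z":0,"yaw":0},{"hand":0.2,"x":0,"y":0,"z":0,"yaw":0},{"hand":0.2,"x":0,"y":0,"z":0,"yaw":0},{"hand":0.2,"x":0,"y":0,"z":0,"yaw":0},{"hand":0.2,"x":0,"y":0,"z":0,"yaw":0},{"hand":0.2,"x":0,"y":0,"z":0,"yaw":0}]'
python3 - <<'E'
from h import *
s=manip.observe()
print(s['opening']*93,s['q'].round(2))
cv2.imwrite("pics/w9.png",manip.get_image("wrist")[:,:,::-1])
from scipy.optimize import least_squares
c=manip.calibration("top")
st=unz([(184,360),(293,381),(398,351)],150,85,4.6);w=back(st,[.094]*3,c)[:,:2]
P=lambda p,r,a:p[:2]+r*np.array([np.cos(p[2]+a),np.sin(p[2]+a)])
r=least_squares(lambda p:np.concatenate([P(p,.152,a)-q for a,q in zip((.48,.96,1.44),w)]),[.707,.113,2.25]);p=r.x;print(p,np.degrees(p[2]),r.fun*1000)
b=(150,85);k=4.6
for n,src,b,k in(("side","pics/side0.png",(180,190,80,60),9),("top","pics/top0.png",(160,95,90,80),8)):
    c=manip.calibration(n);zoom(src,f"pics/k_{n}.png",*b,k);im=cv2.imread(f"pics/k_{n}.png")
    th=np.linspace(0,2*np.pi,40)
    ci=lambda q,rr,z:np.c_[q[0]+rr*np.cos(th),q[1]+rr*np.sin(th),0*th+z]
    kn=P(p,.115,0)
    for poly in(ci(kn,.014,.106),ci(kn,.014,.158),ci(P(p,.152,1.44),.01,.094),ci(p,.002,.09),ci(P(p,.152,0),.002,.1)):
        cv2.polylines(im,[np.int32(((proj(poly,c)-b+.5)*k-.5)*16)],True,(255,0,255),1,cv2.LINE_AA,4)
    cv2.imwrite(f"pics/k_{n}.png",im)
E
```

```text
t: 11.05
ee_pos: [0.5092, 0.1476, 0.0516]
tool_rot: [0.131, 1.567, -0.131]
ft_force: [-0.2, 0.4, -0.7]
opening: 0.398
37.05223797984646 [-0.41  0.66  0.03  2.18 -0.06  0.3   1.07]
[0.70718034 0.11448961 2.24727113] 128.75915128112672 [-0.02560611 -0.43237514 -0.04703196  0.49715656  0.07263808 -0.06478142]Traceback (most recent call last):
  File "<stdin>", line 17, in <module>
ValueError: operands could not be broadcast together with shapes (40,2) (4,)
```

View pics/k_side.png

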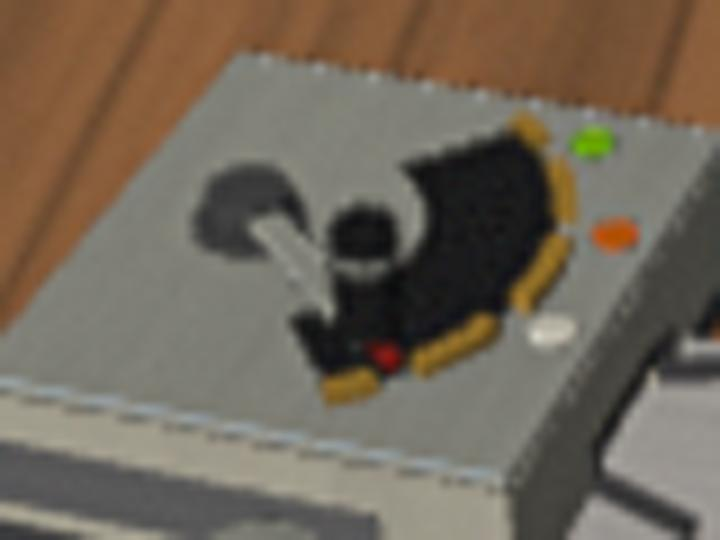

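View pics/w9.png

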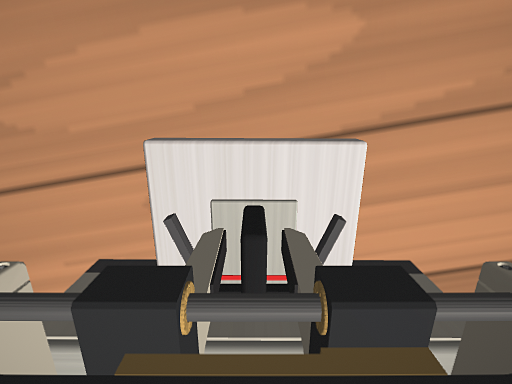

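Run:
```python
from h import *
zoom("pics/w9.png","pics/zw9.png",200,190,110,110,5)
p=np.array([0.70718,0.11449,2.24727])
P=lambda p,r,a:p[:2]+r*np.array([np.cos(p[2]+a),np.sin(p[2]+a)])
for n,src,b,k in(("side","pics/side0.png",(180,190,80,60),9),("top","pics/top0.png",(160,95,90,80),8)):
    c=manip.calibration(n);zoom(src,f"pics/k_{n}.png",*b,k);im=cv2.imread(f"pics/k_{n}.png")
    th=np.linspace(0,2*np.pi,40)
    ci=lambda q,rr,z:np.c_[q[0]+rr*np.cos(th),q[1]+rr*np.sin(th),0*th+z]
    kn=P(p,.115,0);print(kn)
    for poly in(ci(kn,.014,.106),ci(kn,.014,.158),ci(P(p,.152,1.44),.01,.094),ci(p,.002,.09),ci(P(p,.152,0),.002,.1)):
        cv2.polylines(im,[np.int32(((proj(poly,c)-b[:2]+.5)*k-.5)*16)],True,(255,0,255),1,cv2.LINE_AA,4)
    cv2.imwrite(f"pics/k_{n}.png",im)
```

```text
[0.63518458 0.2041653 ]
[0.63518458 0.2041653 ]
```

View pics/k_side.png

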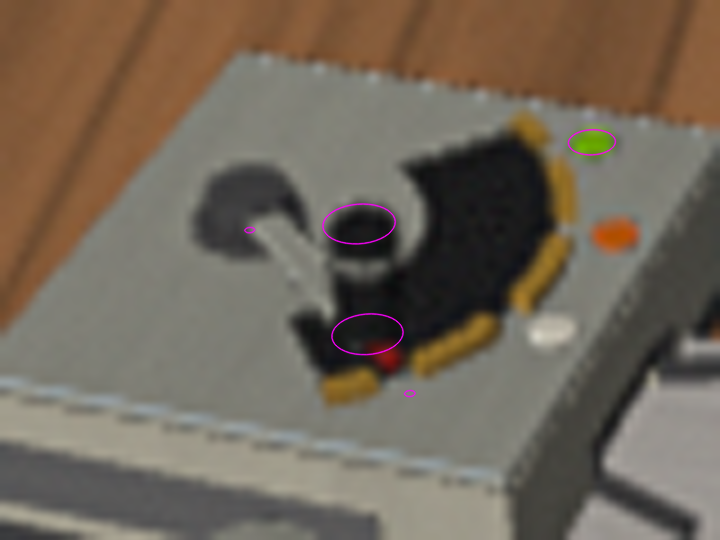

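View pics/k_top.png

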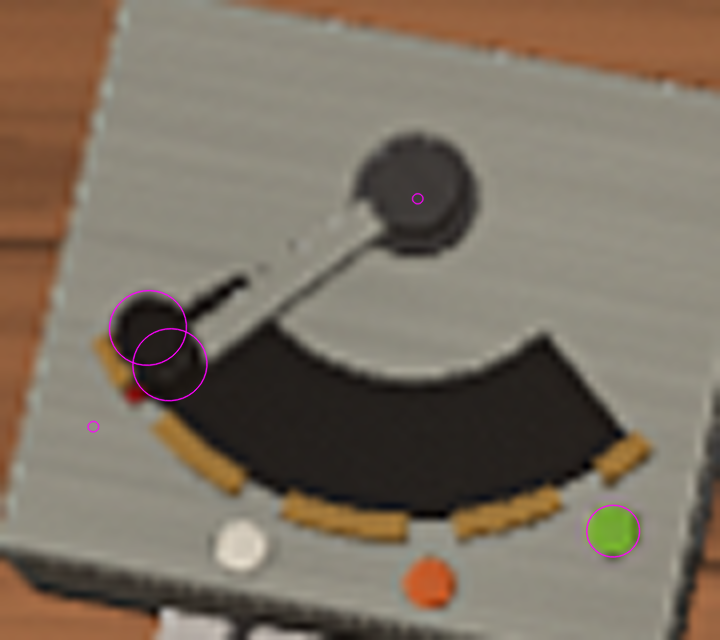

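View pics/zw9.png

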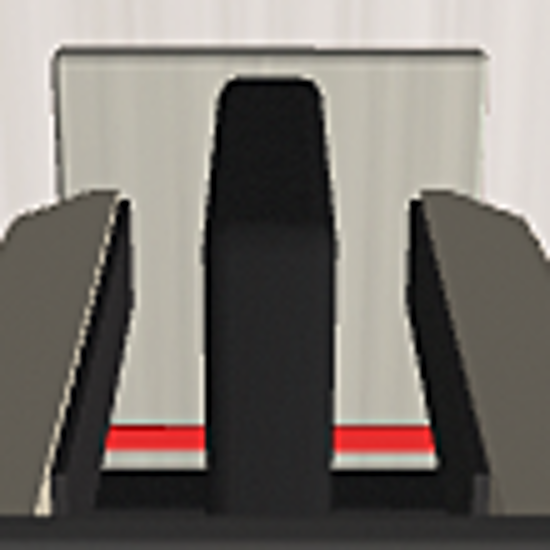

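Run:
```python
from h import *
c=manip.calibration("wrist")
d=np.array([.986,-.1668]);m=np.array([.5438,.1418])
x=lambda v,z:((back([(254,v)],[z],c)[0,:2]-m)@d*1000)
u=lambda t:190+(t+.5)/5-.5
print("rear",x(u(50),.025),"red",x(u(425),.025),x(u(450),.025),"edge on plate",x(u(468),.025),"edge at slot top",x(u(468),.034))
print("ledge edge",x(140.6,.02),x(141.5,.02),"w9 rear width",back([(u(0)-190+200+55/5,200),(200+487/5,200)],[.025]*2,c)@[.1668,.986,0])
```

```text
rear -60.64893060311401 red -1.843712763316541 2.4805404756769067 edge on plate 5.6288617235682 edge at slot top -0.7261242645480277
ledge edge -99.68434349135347 -99.1024256051562 w9 rear width [0.20039174 0.2594599 ]
```

```bash
python3 -m creep '[{"hand":0.2,"x":-15,"y":0,"z":0,"yaw":0},{"hand":0.2,"x":-50,"y":0,"z":0,"yaw":0},{"hand":0.05,"x":-105,"y":0,"z":0,"yaw":0},{"hand":0.05,"x":-160,"y":0,"z":0,"yaw":0},{"hand":0.05,"x":-170,"y":0,"z":0,"yaw":0},{"hand":0.05,"x":-170,"y":0,"z":0,"yaw":0}]'
python3 - <<'E'
from h import *
cv2.imwrite("pics/s10.png",manip.get_image("side")[:,:,::-1])
zoom("pics/s10.png","pics/zs10.png",200,190,100,75,8)
to((.634,.203,.222,-51.2),(.634,.203,.137,-51.2))
E
```

```text
t: 11.85
ee_pos: [0.5092, 0.1476, 0.2227]
tool_rot: [0.132, 1.565, -0.13]
ft_force: [-0.1, 0.5, -0.6]
opening: 0.473
x -0.5 y 75.5 z 114.3 yaw 0.727
x 84.5 y 75.5 z 114.3 yaw 0.727
```

View pics/zs10.png

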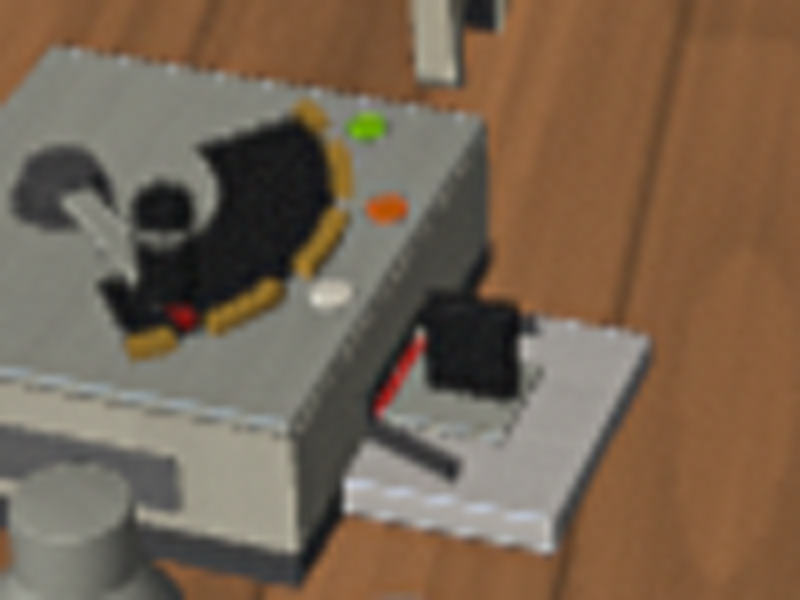

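Insert sits flat with its line at the mouth (line at about (375–425, 340–410) in this crop). Now above the knob.

```bash
python3 -m creep '[{"hand":0.05,"x":0,"y":19,"z":29,"yaw":0.18},{"hand":0.05,"x":0,"y":38,"z":57,"yaw":0.36},{"hand":0.05,"x":0,"y":57,"z":86,"yaw":0.54},{"hand":0.05,"x":0,"y":75,"z":114,"yaw":0.72},{"hand":0.05,"x":0,"y":75.5,"z":114,"yaw":0.727},{"hand":0.05,"x":0,"y":75.5,"z":114,"yaw":0.727}]'
python3 - <<'E'
from h import *
s=manip.observe();c=manip.calibration("wrist")
cv2.imwrite("pics/w11.png",manip.get_image("wrist")[:,:,::-1])
to((.634,.203,.222,-51.2));print(proj([(.634,.203,.158)],c),s['q'].round(2),s['opening']*93)
E
```

```text
t: 12.65
ee_pos: [0.6328, 0.2026, 0.2198]
tool_rot: [0.694, 1.458, -0.699]
ft_force: [1.1, -0.4, 0.1]
opening: 0.475
x -1.7 y 1.3 z 0.3 yaw 0.001
[[255.95655213 215.55174261]] [-0.57  0.56  0.27  1.77 -0.19  0.84  0.47] 44.218475669509886
```

View pics/w11.png

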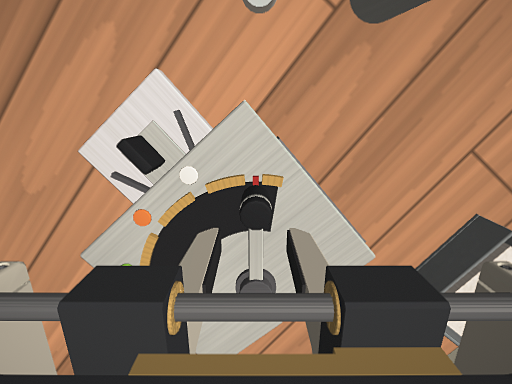

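Run:
```python
from h import *
c=manip.calibration("wrist");zoom("pics/w11.png","pics/zw11.png",215,165,80,80,7)
print(back([(255.5,205),(255.5,210)],[.158]*2,c))
```

```text
[[0.62805375 0.20967732 0.158     ]
 [0.63081152 0.2062709  0.158     ]]
```

View pics/zw11.png

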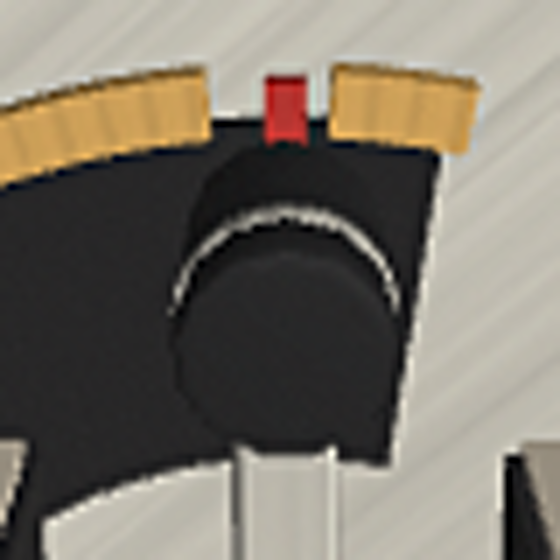

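```bash
python3 -m creep '[{"hand":0.05,"x":35,"y":1,"z":0,"yaw":0},{"hand":0.05,"x":70,"y":1,"z":0,"yaw":0},{"hand":0.05,"x":83,"y":1,"z":0,"yaw":0},{"hand":0.05,"x":83,"y":1,"z":0,"yaw":0},{"hand":0.2,"x":83,"y":1,"z":0,"yaw":0},{"hand":0.2,"x":83,"y":1,"z":0,"yaw":0}]'
python3 - <<'E'
from h import *
s=manip.observe();print(s['opening']*93)
cv2.imwrite("pics/w12.png",manip.get_image("wrist")[:,:,::-1])
pv=np.array([.7068,.1142])
for a in(0,.1,.25,.4,.55,.7,.85,1.0,1.15,1.3,1.44,1.5):
    t=np.radians(128.8)+a;print(a,end=' ');to((*(pv+.115*np.array([np.cos(t),np.sin(t)])),.137,np.degrees(t)-180))
E
```

```text
t: 13.45
ee_pos: [0.6355, 0.2038, 0.1399]
tool_rot: [0.699, 1.455, -0.696]
ft_force: [0.0, -0.5, -0.8]
opening: 0.408
37.920339316567414
0 x 2.8 y -0.5 z -0.4 yaw -0.000
0.1 x 2.8 y -12.0 z 0.2 yaw -0.100
0.25 x 2.7 y -29.0 z 3.2 yaw -0.250
0.4 x 2.7 y -45.3 z 8.7 yaw -0.400
0.55 x 2.7 y -60.6 z 16.6 yaw -0.550
0.7 x 2.7 y -74.6 z 26.6 yaw -0.700
0.85 x 2.7 y -86.9 z 38.7 yaw -0.850
1.0 x 2.6 y -97.3 z 52.5 yaw -1.000
1.15 x 2.6 y -105.5 z 67.6 yaw -1.150
1.3 x 2.6 y -111.3 z 83.8 yaw -1.300
1.44 x 2.6 y -114.5 z 99.6 yaw -1.440
1.5 x 2.6 y -115.2 z 106.5 yaw -1.500
```

View pics/w12.png

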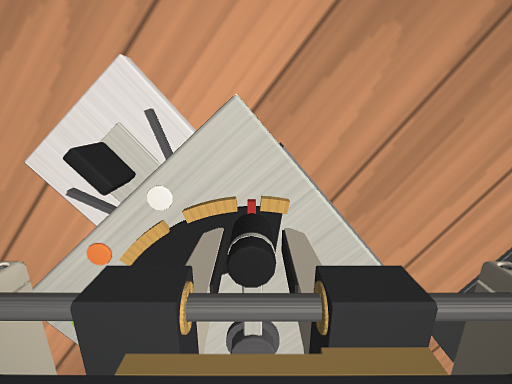

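```bash
python3 -m creep '[{"hand":0.2,"x":2,"y":-12,"z":0,"yaw":-0.1},{"hand":0.2,"x":2,"y":-29,"z":3.2,"yaw":-0.25},{"hand":0.2,"x":2,"y":-45.3,"z":8.7,"yaw":-0.4},{"hand":0.2,"x":2,"y":-60.6,"z":16.6,"yaw":-0.55},{"hand":0.2,"x":2,"y":-74.6,"z":26.6,"yaw":-0.7},{"hand":0.2,"x":2,"y":-86.9,"z":38.7,"yaw":-0.85},{"hand":0.2,"x":2,"y":-97.3,"z":52.5,"yaw":-1.0},{"hand":0.2,"x":2,"y":-105.5,"z":67.6,"yaw":-1.15},{"hand":0.2,"x":2,"y":-111.3,"z":83.8,"yaw":-1.3},{"hand":0.2,"x":2,"y":-114.5,"z":99.6,"yaw":-1.44},{"hand":0.2,"x":2,"y":-114.5,"z":99.6,"yaw":-1.44},{"hand":0.2,"x":2,"y":-114.5,"z":99.6,"yaw":-1.44},{"hand":0.2,"x":2,"y":-114.5,"z":99.6,"yaw":-1.44}]'
python3 - <<'E'
from h import *
cv2.imwrite("pics/w13.png",manip.get_image("wrist")[:,:,::-1])
cv2.imwrite("pics/s13.png",manip.get_image("side")[:,:,::-1])
pv=np.array([.7068,.1142]);t=np.radians(128.8)+1.44;to((*(pv+.115*np.array([np.cos(t),np.sin(t)])),.137,np.degrees(t)-180))
zoom("pics/s13.png","pics/zs13.png",180,180,120,90,6.5)
E
```

```text
t: 15.12
ee_pos: [0.6078, 0.0554, 0.1368]
tool_rot: [-0.428, 1.528, 0.428]
ft_force: [-0.1, -0.3, -0.5]
opening: 0.403
x -0.3 y -1.0 z 0.2 yaw 0.000
```

View pics/w13.png

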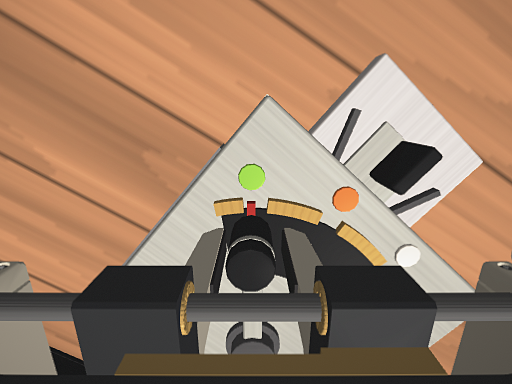

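View pics/zs13.png

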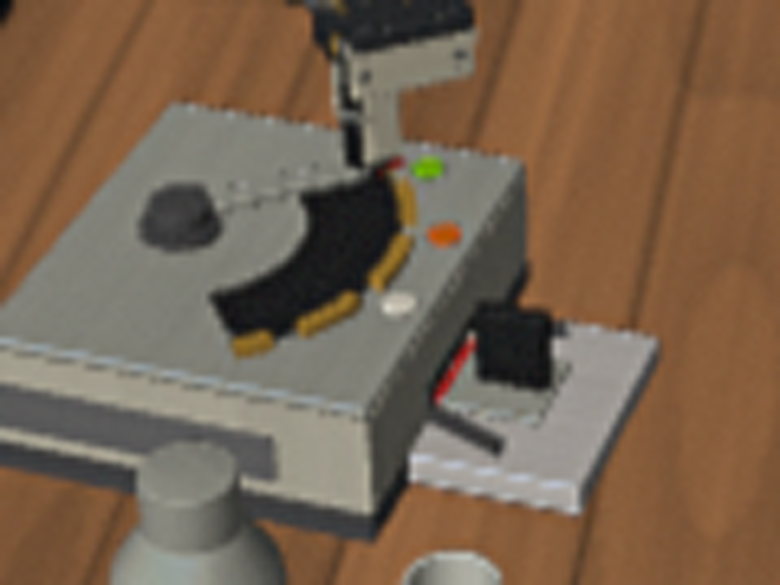

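```bash
python3 -m creep '[{"hand":0.05,"x":0,"y":-0.5,"z":0,"yaw":0},{"hand":0.05,"x":0,"y":-0.5,"z":0,"yaw":0},{"hand":0.05,"x":-30,"y":-0.5,"z":0,"yaw":0},{"hand":0.05,"x":-80,"y":-0.5,"z":0,"yaw":0},{"hand":0.05,"x":-130,"y":-0.5,"z":0,"yaw":0},{"hand":0.05,"x":-130,"y":-50,"z":0,"yaw":0},{"hand":0.05,"x":-130,"y":-100,"z":0,"yaw":0},{"hand":0.05,"x":-130,"y":-140,"z":0,"yaw":0},{"hand":0.05,"x":-130,"y":-140,"z":0,"yaw":0},{"hand":0.05,"x":-130,"y":-140,"z":0,"yaw":0},{"hand":0.05,"x":-130,"y":-140,"z":0,"yaw":0}]'
python3 - <<'E'
from h import *
for n in("top","side"):cv2.imwrite(f"pics/{n}14.png",manip.get_image(n)[:,:,::-1])
zoom("pics/top14.png","pics/zt14.png",150,85,120,130,4.6)
zoom("pics/side14.png","pics/zs14.png",180,180,120,90,6.5)
s=manip.observe();print(s['t'],s['ft_force'],abs(s['qd']).max())
E
```

```text
t: 16.6
ee_pos: [0.6804, -0.0637, 0.2667]
tool_rot: [-0.429, 1.528, 0.43]
ft_force: [0.4, -0.6, -0.1]
opening: 0.474
16.7 [-0.67080657 -0.03576315 -0.69233077] 0.0038027800688569076
```

View pics/zt14.png

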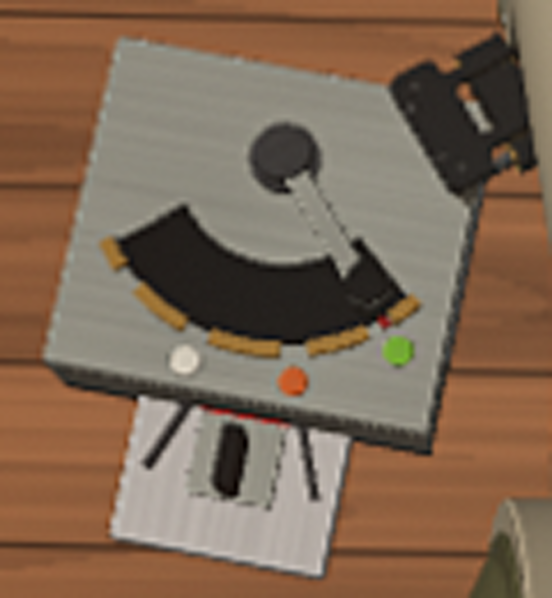

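View pics/zs14.png

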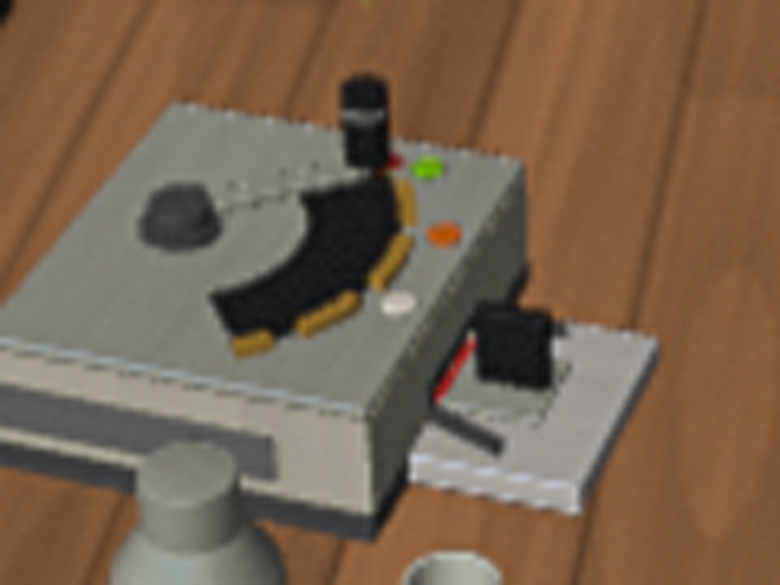

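View pics/top14.png

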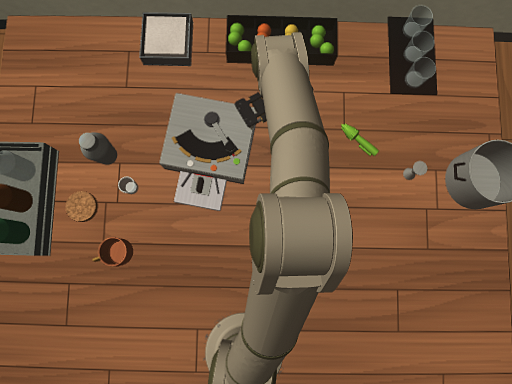

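Run:
```python
from h import *
c=manip.calibration("top")
w=back(unz([(190,494),(268,508),(110,538),(322,578)],150,85,4.6),[.025,.025,.02,.02],c)[:,:2]
print((w-[.5438,.1418])@np.array([[.986,.1668],[-.1668,.986]])*1000)
print(manip.finish_job())
```

```text
[[-60.03021157  26.56890537]
 [-59.48119516 -27.8107941 ]
 [-99.53872801  74.90992524]
 [-99.26528652 -73.12971654]]
the job is handed in; nothing more can be done
None
```

The cutter insert is in the slot and the selector lever is in the lime-green notch. I handed the job in at about 16.7 s of robot time.

- **Insert:** I picked it up by its grip and slid it bare end first along the ledge into the slot. It went onto the bed with no contact force, and I released it there. The last overhead picture puts its rear edge 59.5–60.0 mm in front of the mouth, where 60 mm is nominal. That puts the red line level to about 0.5 mm. The earlier wrist view disagreed slightly: depending on the reference edge, it put the line anywhere from about 0.2 mm short to 1 mm too deep.
- **Lever:** I swung it with the fingers loosely round the knob to 1.44 rad, where it snapped in. After I let go and backed off, the side and overhead pictures showed the pointer at the lime stud.
- **Bystanders and contact:** The bystanders look unmoved in the final overhead picture. The gripper was clear of everything, with force readings at noise level.

No check failed.

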